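# Click the run-in speed wheel to its middle detent and start

### The arm

A 7-joint arm with a two-finger parallel gripper is mounted at the origin on the work surface. World frame = base frame: x ahead of the robot, y to its left, z up, the work surface at z = 0. Lengths are in m, angles in rad, forces in N, time in s.
With the tool pointing down it reaches from about 0.4 to 0.85 m from the base axis. Payload 4.4 kg.
Tool frame: the origin (TCP) lies on the centre line of the jaws, within the pads' length; the fingertips stand ahead of it and the grasp point (between the pads) lies 3 mm ahead of it (tip_reach is the z of the fingertips in the tool frame, in m); z points along the fingers, y is the line along which they close (so a half turn about z gives the same grasp; the last joint's range is limited). The gripper opens to 94 mm and grips with 3 to 60 N. Pads are 16 mm wide; open, the fingers measure 119 mm over their backs; the gripper's body (75 mm by 177 mm) begins 78 mm behind the grasp point.
Start: joints at [-1.2, 0.628, 0.038, 1.517, -0.027, 0.996, -0.02], TCP at [0.275, 0.589, 0.227] pointing down, gripper open.
Joint ranges: [-3.06, 3.06], [-0.37, 2.12], [-1.25, 1.32], [0.18, 2.47], [-1.1, 4.24], [0.23, 1.98], [-2.94, 2.94]. Speed limits (rad/s): [2.57, 2.57, 3.14, 3.14, 3.14, 3.14, 3.14].

### API

Orientations are given as a rotation vector (axis times angle).
In Python, from cell import * gives the robot as it stands. The module is installed in compiled form; this text tells all that it offers.
- The arm moves only by the tool send_rows, never from a script. Its argument "commands" is a list of rows, each a list of 2 entries, a list of its own where there are three numbers: the shift along the tool's x, y, z in m, then the turn about the tool's z in degrees. A call has 1 to 5 rows; each row shifts and turns the commanded pose from where the row before left it, along the tool's axes as they then stand; what a row does not reach is not made up. A row lasts 1/12 s, in which the tool goes at most 41.7 mm and 7.16 degrees, less where a joint would pass 70% of its speed; a pose out of reach is approached as far as the arm can. A call with a gripper value outside its range is refused whole. "hand" is the closure, from 0 (fully open) to 1 (shut), set as the call begins (left out, the last holds). The fingers move at their own pace and stop on an object; "newtons" is the grip in N (left out, the last holds). Time passes only in rows, so rows that do not move let the fingers close. It gives the time, the measured TCP pose, the force, the opening and the grip force at its end, in the units of the state.
- sense(): the state, without advancing time (a new reading comes with each control period).
- capture(name): name is "scene" or "top"; returns a dict with "color" (384x512x3 uint8, red, green, blue), "fx", "fy", "cx", "cy" (pixels), "dist" ([k1, k2, p1, p2, k3] as OpenCV has them; the pictures are not rectified), "extrinsics" (4x4, takes a point from world to camera coordinates). Camera axes: x right, y down, z forward; pixel columns grow to the right and rows downward; lengths in m; the calibration is good to about 2 mm. A picture is of the moment at which its call begins. There is no depth.
- hand_in(): hands the job in; it is judged then, once.
The state is a dict: "time": time; "joints": joint angles; "dq": joint speeds; "effort": joint torques, N m; "tool_pos": TCP position; "orientation": TCP orientation; "wrist_force": force on the tool from outside, world axes, zero at the start; "torque": the same for the moment, N m; "finger_gap": finger opening in m; "finger_force": force on a finger pad.
Only numpy, scipy, OpenCV 4.12 (cv2) and the standard library are available. Lean on these libraries where they do the work, as an engineer would, in place of code of your own. Each camera call takes 0.05 s, during which the arm holds its last target. There are 200 camera calls.

### The job

Get the truck's gearbox running in: with a fingertip, roll the orange knurled speed wheel one click, so that its white mark comes to the very top and stays there when you let go, then press the green start button fully down and let it come back. Only touch, never pick anything up: the units stay standing where they are, the blue wheel keeps its setting, and the kit parts and tools stay where they lie.

Things in the scene. Friction and masses are not known exactly. Their poses are not given: they have to be found in the camera images.
- orange_unit: Loose grey speed unit, 0.8 kg, on the mat: box 120 (own x) x 70 (own y) x 40 mm high; origin: centre of its underside, z up. Its orange knurled wheel (76 mm across, 30 wide, axle along own y, 42 mm up) stands half out of the top, between two black cheeks (8 mm thick, 50 mm along x, inner faces 19 mm from the middle, tops 66 mm up, a yellow tab on each). Brass and red sockets on its +x end.
- orange_wheel_top (a point): Top of the orange wheel's rim, over the unit's centre, 80 mm above its underside (fixed in the unit, with the unit's axes). The axle is sprung: pressed from above, the wheel begins to sink at about 3 N and bottoms 5 mm lower at about 9 N. Pressed 2 to 4 mm down and dragged along the unit's x it turns by friction.
- orange_wheel (a joint): Wheel angle, rad; grows as the rim's top moves to the unit's +x. Detents at -0.6, 0, +0.6 (23 mm of rim per click); let go, it snaps into the nearest, tipping over half way (0.3 rad) between them. Leaving one takes about 0.06 N m. A white mark across the rim, 12 mm wide, is at the very top at 0; it starts in the -0.6 detent, leaning to the unit's -x.
- blue_unit: A second loose unit, the same in size and build, with a bright blue wheel. Leave it alone. Origin: centre of its underside.
- blue_wheel (a joint): Angle of the blue wheel, rad; starts in its +0.6 detent and must stay there.
- start_box: Loose start box, 0.7 kg, 90 x 90 x 40 mm, grey with a yellow top plate, carrying a green push button in a black housing at its centre. Origin: centre of its underside.
- start_top (a point): Centre of the green button's top face (32 mm across); moves with the button.
- start (a joint): Travel of the green button, m: 0 up, 0.006 fully down (about 5 N); springs back.
- motor: Loose bystander: small steel motor, 36 mm across, 70 mm long, lying. Origin: underside centre.
- driveshaft: Loose bystander: black driveshaft, 215 mm long, 18 mm thick, lying. Origin: underside, 27 mm off its middle.
- spare_wheel: Loose bystander: black spare wheel, 100 mm across, 30 mm high, lying flat. Origin: underside centre.
- screwdriver: Loose bystander: screwdriver lying on the mat.
- oil_bottle: Loose bystander: small bottle, 32 mm across, 70 mm high, red cap. Origin: underside centre.
- shock: Loose bystander: shock absorber with red spring, 110 mm long, 24 mm thick, lying. Origin: underside centre.
- axle_housing: Loose bystander: black axle housing, 195 mm long, 38 mm high, lying. Origin: underside centre.
Things that resemble listed ones, but are neither listed nor needed, are in the scene too. Leave any brown or purple look-alike of the orange_unit alone.

How it is judged:
By the outcome, as a careful person would: the job done as asked, in the order asked, and still so for the second after the job is handed in, with the robot touching nothing.
It also fails if it takes over 42 s, if anything falls off the work surface, if the arm or the gripper's body presses on something with over 40 N, if the wrist force passes 120 N, or if a joint passes its speed limit or range.

## Working session

There is one attempt and no reset: what is moved stays moved. The work goes in short steps, Python scripts to look and compute and a tool call to move; the robot and the scene stay as the last step left them, time stands still between calls to the robot, and variables do not carry over. Pictures are saved under pics/ and viewed, at most 10 in all, crops included, and the job is handed in when it is done.

Besides the shell and the picture viewer there is one more tool, called after "Request:" by a JSON object that holds its "fn" and its "kwargs". send_rows: Moves the arm, as the interface text tells. Its arguments: {"type":"object","properties":{"commands":{"type":"array"},"hand":{"type":"number"},"newtons":{"type":"number"}},"required":["commands"]}

```bash
mkdir -p pics
cat > h.py <<'E'
from cell import *
import numpy as np, cv2
from scipy.spatial.transform import Rotation as R
def cam(n):
    c=capture(n); K=np.array([[c["fx"],0,c["cx"]],[0,c["fy"],c["cy"]],[0,0,1.]]); return c,K,np.array(c["dist"],float),np.array(c["extrinsics"])
def save(c,f,crop=None,s=1):
    im=c["color"][:,:,::-1]
    if crop: x0,y0,x1,y1=crop; im=im[y0:y1,x0:x1]
    cv2.imwrite("pics/"+f,cv2.resize(im,None,fx=s,fy=s,interpolation=cv2.INTER_CUBIC))
def toplane(C,uv,z):
    c,K,d,E=C; p=cv2.undistortPoints(np.array([[uv]],float),K,d)[0,0]
    Rm=E[:3,:3]; o=-Rm.T@E[:3,3]; r=Rm.T@np.array([p[0],p[1],1]); return o+r*(z-o[2])/r[2]
def proj(C,P):
    c,K,d,E=C; return cv2.projectPoints(np.atleast_2d(np.array(P,float)),cv2.Rodrigues(E[:3,:3])[0],E[:3,3],K,d)[0][:,0]
E
python3 - <<'E'
from h import *
for n in("scene","top"):
    C=cam(n); save(C[0],n+"0.png",s=1.5); print(n,C[3].round(3).tolist(),C[1][0,0])
s=sense(); print(s); print(R.from_rotvec(s["orientation"]).as_matrix().round(3)); print([k for k in globals() if 'tip' in k], globals().get('tip_reach'))
E
```

```text
scene [[0.186, 0.983, -0.01, -0.207], [0.581, -0.118, -0.805, -0.252], [-0.792, 0.144, -0.593, 1.568], [0.0, 0.0, 0.0, 1.0]] 386.78313747909266
top [[0.058, -0.998, 0.005, 0.091], [-0.974, -0.058, -0.218, 0.566], [0.218, 0.007, -0.976, 1.252], [0.0, 0.0, 0.0, 1.0]] 414.2545679391732
{'time': 0.1, 'joints': array([-1.19979796,  0.6292312 ,  0.0384403 ,  1.51823164, -0.02699049,
        0.996317  , -0.01998486]), 'dq': array([ 0.00150513, -0.00119049, -0.00021485, -0.00443966, -0.00048384,
        0.00151046, -0.00104836]), 'effort': array([ 3.16164711e-03, -5.50784004e+01,  1.14752267e+00, -1.87115461e+01,
       -5.21487265e-02,  1.92204234e-02,  5.31474632e-05]), 'tool_pos': array([0.2747153 , 0.58848674, 0.22667215]), 'orientation': array([-6.80567546e-01, -3.06663943e+00,  2.56642308e-03]), 'wrist_force': array([ 0.14511176,  0.31421511, -0.62038229]), 'torque': array([-0.0616969 ,  0.0248614 ,  0.02700165]), 'finger_force': 0.0, 'finger_gap': 0.09388827855472272}
[[-0.906  0.423 -0.001]
 [ 0.423  0.906 -0.002]
 [-0.    -0.002 -1.   ]]
['tip_reach'] 0.022
```

View pics/scene0.png

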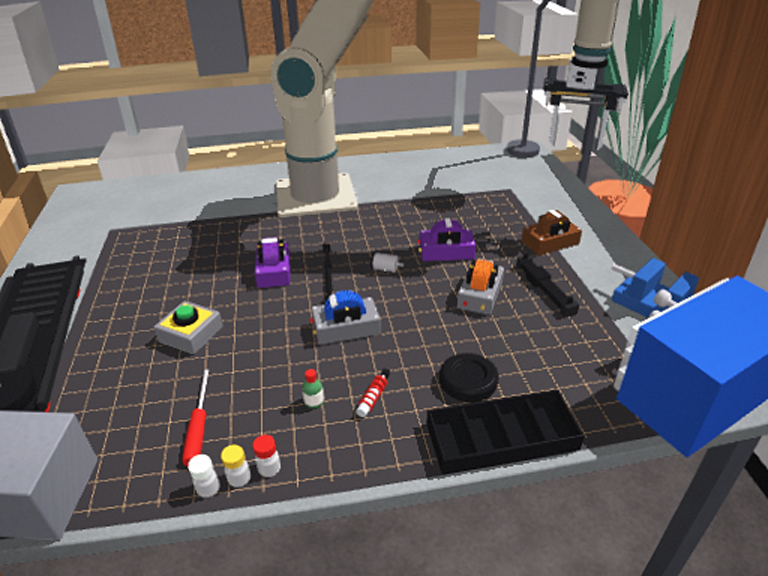

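View pics/top0.png

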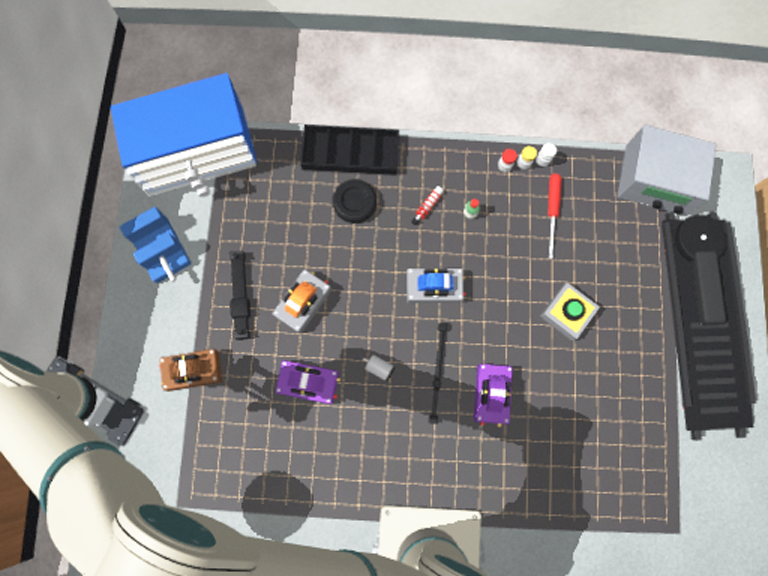

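The top picture shows the orange unit at about (302,300) and the start box at about (572,310), both at 1.5x scale. The scene picture shows the same two units, at (482,283) and (187,322). Next I'll enlarge both.

Run:
```python
from h import *
C=cam("top")
im=C[0]["color"][:,:,::-1]
a=cv2.resize(im[170:230,170:230],(600,600),interpolation=cv2.INTER_CUBIC)
S=cam("scene"); b=cv2.resize(S[0]["color"][160:220,290:350,::-1],(400,400),interpolation=cv2.INTER_CUBIC)
b=np.vstack([b,np.zeros((200,400,3),np.uint8)])[:, :200*2]
cv2.imwrite("pics/crop1.png",cv2.resize(np.hstack([a,b]),(800,480)))
c=C[0]["color"]; h=cv2.cvtColor(c,cv2.COLOR_RGB2HSV)
def cen(x0,y0,x1,y1,lo,hi):
    m=cv2.inRange(h[y0:y1,x0:x1],lo,hi); M=cv2.moments(m,True); return (M['m10']/M['m00']+x0,M['m01']/M['m00']+y0),M['m00']
g=cen(360,185,405,230,(50,100,60),(80,255,255)); y=cen(360,185,405,230,(22,120,120),(35,255,255))
o=cen(180,175,225,225,(8,150,120),(20,255,255))
print(g,y,o)
for z in(.05,.055,.06): print(toplane(C,g[0],z))
print(toplane(C,o[0],.07))
```

```text
((382.86516853932585, 205.38202247191012), 89.0) ((380.87951807228916, 206.68273092369478), 249.0) ((200.9512195121951, 196.9207317073171), 164.0)
[ 0.52844944 -0.28560142  0.05      ]
[ 0.52746556 -0.2840582   0.055     ]
[ 0.52648168 -0.28251499  0.06      ]
[0.51795224 0.29409362 0.07      ]
```

View pics/crop1.png

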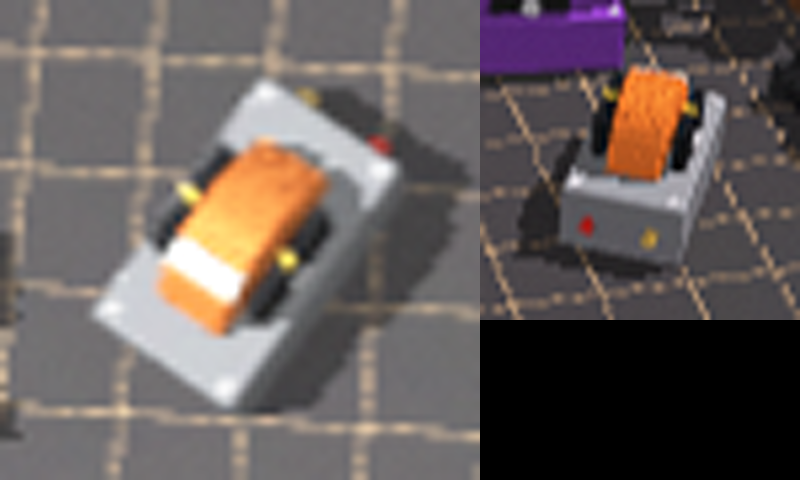

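Run:
```python
from h import *
C=cam("top")
px=lambda x,y:(170+(x+.5)/8-.5,170+(y+.5)/8-.5)
t=[toplane(C,px(*p),.067) for p in((188,193),(288,260))]
print("tabs",t,np.linalg.norm(t[0]-t[1]),"mid",(t[0]+t[1])/2)
k=[toplane(C,px(*p),.04) for p in((265,83),(95,310),(228,403),(392,165))]
print("corners",np.round(k,4),"mid",np.mean(k,0), [np.linalg.norm(k[0]-k[1]),np.linalg.norm(k[1]-k[2]),np.linalg.norm(k[3]-k[2]),np.linalg.norm(k[3]-k[0])])
ax=k[0]-k[1]+k[3]-k[2]; ay=t[0]-t[1]; print("yaw x",np.degrees(np.arctan2(ax[1],ax[0])),"y",np.degrees(np.arctan2(ay[1],ay[0])))
# second view: green in the scene camera
S=cam("scene"); h=cv2.cvtColor(S[0]["color"],cv2.COLOR_RGB2HSV)
for nm,(x0,y0,x1,y1),lo,hi in(("g",(105,195,145,230),(50,100,60),(80,255,255)),("o",(300,165,340,205),(8,150,120),(20,255,255))):
    M=cv2.moments(cv2.inRange(h[y0:y1,x0:x1],lo,hi),True); uv=(M['m10']/M['m00']+x0,M['m01']/M['m00']+y0); print(nm,uv,M['m00'],[toplane(S,uv,z).round(4) for z in(.05,.055,.06,.07)])
```

```text
tabs [array([0.52739336, 0.32031025, 0.067     ]), array([0.50300257, 0.27862448, 0.067     ])] 0.048297146573711515 mid [0.51519797 0.29946737 0.067     ]
corners [[0.58   0.2976 0.04  ]
 [0.4829 0.3576 0.04  ]
 [0.4489 0.3011 0.04  ]
 [0.5491 0.2435 0.04  ]] mid [0.5152334  0.29995133 0.04      ] [np.float64(0.11409051900322725), np.float64(0.06596125392476893), np.float64(0.11564151202597622), np.float64(0.06226062799046852)]
yaw x -30.803278812054497 y 59.667644264173425
g (122.65555555555555, 207.92222222222222) 90.0 [array([ 0.5233, -0.2849,  0.05  ]), array([ 0.53  , -0.2832,  0.055 ]), array([ 0.5367, -0.2814,  0.06  ]), array([ 0.5501, -0.278 ,  0.07  ])]
o (320.6088888888889, 182.79555555555555) 225.0 [array([0.5163, 0.2994, 0.05  ]), array([0.5231, 0.2968, 0.055 ]), array([0.5298, 0.2942, 0.06  ]), array([0.5433, 0.289 , 0.07  ])]
```

Request:
{"fn": "send_rows", "kwargs": {"commands": [[[0,0,0],5.6],[[-0.0285,-0.0105,0],0],[[-0.0285,-0.0105,0],0],[[-0.0285,-0.0105,0],0],[[-0.0285,-0.0105,0],0]], "hand": 1, "newtons": 30}}

```text
time: 0.72
tool_pos: [0.3522, 0.4937, 0.2274]
orientation: [0.829, 3.03, -0.0]
wrist_force: [0.6, 0.0, -0.2]
finger_gap: 0.0639
finger_force: 0.0
```

Request:
{"fn": "send_rows", "kwargs": {"commands": [[[-0.0285,-0.0105,0],0],[[-0.0285,-0.0105,0],0],[[-0.0285,-0.0105,0],0],[[-0.0285,-0.0105,0],0],[[-0.0285,-0.0105,0],0]]}}

```text
time: 1.13
tool_pos: [0.4483, 0.3757, 0.2276]
orientation: [0.83, 3.03, 0.0]
wrist_force: [0.6, -0.0, 0.1]
finger_gap: 0.0308
finger_force: 0.0
```

Request:
{"fn": "send_rows", "kwargs": {"commands": [[[-0.0285,-0.0105,0.01],0],[[-0.0285,-0.0105,0.02],0],[[0,0,0.03],0],[[0,0,0.03],0],[[0,0,0],0]]}}

```text
time: 1.55
tool_pos: [0.4831, 0.327, 0.1326]
orientation: [-0.83, -3.024, 0.012]
wrist_force: [-0.6, -1.6, 0.1]
finger_gap: 0.0008
finger_force: 0.0
```

```bash
cat > st.py <<'E'
from h import *
s=sense(); Rm=R.from_rotvec(s["orientation"]).as_matrix(); print(s["time"],s["tool_pos"].round(4),"F",s["wrist_force"].round(2),s["finger_gap"]); print(Rm.round(3))
print("to wheel start in tool axes",(Rm.T@(np.array([.5047,.3056,.105])-s["tool_pos"])).round(4))
print("to button in tool axes",(Rm.T@(np.array([.5275,-.284,.16])-s["tool_pos"])).round(4))
E
python3 st.py
python3 - <<'E'
from h import *
C=cam("top");S=cam("scene");save(C[0],"t1.png",(150,130,260,240),5)
E
```

```text
1.55 [0.4831 0.327  0.1326] F [-0.57 -1.58  0.1 ] 0.0008383370927121578
[[-0.86   0.511 -0.008]
 [ 0.511  0.86  -0.006]
 [ 0.004 -0.009 -1.   ]]
to wheel start in tool axes [-0.0297 -0.0071  0.0275]
to button in tool axes [-0.3501 -0.5029 -0.0243]
```

Request:
{"fn": "send_rows", "kwargs": {"commands": [[[0,0,0],0],[[0,0,0],0],[[0,0,0],0]]}}

```text
time: 1.9
tool_pos: [0.4866, 0.331, 0.1392]
orientation: [0.828, 3.028, 0.004]
wrist_force: [-0.3, -0.3, -0.4]
finger_gap: 0.0006
finger_force: 0.0
```

```bash
python3 st.py
```

```text
1.9 [0.4866 0.331  0.1392] F [-0.32 -0.33 -0.37] 0.0005998296868245118
[[-0.861  0.509  0.003]
 [ 0.509  0.861  0.002]
 [-0.001  0.003 -1.   ]]
to wheel start in tool axes [-0.0284 -0.0127  0.0342]
to button in tool axes [-0.3481 -0.5085 -0.0219]
```

Request:
{"fn": "send_rows", "kwargs": {"commands": [[[-0.0095,-0.0042,0],0],[[-0.0095,-0.0042,0.008],0],[[-0.0094,-0.0043,0.008],0],[[0,0,0.008],0],[[0,0,0],0]]}}

```text
time: 2.32
tool_pos: [0.5034, 0.3023, 0.1113]
orientation: [-0.833, -3.027, 0.005]
wrist_force: [-0.7, 0.5, -0.3]
finger_gap: 0.0004
finger_force: 0.0
```

Request:
{"fn": "send_rows", "kwargs": {"commands": [[[0,0,0],0],[[0,0,0],0],[[0,0,0],0]]}}

```text
time: 2.57
tool_pos: [0.5036, 0.3051, 0.1135]
orientation: [-0.828, -3.03, -0.001]
wrist_force: [-0.2, -0.3, 0.0]
finger_gap: 0.0005
finger_force: 0.0
```

```bash
python3 st.py
python3 - <<'E'
from h import *
C=cam("top");S=cam("scene")
a=cv2.resize(C[0]["color"][170:230,170:230,::-1],(400,400),interpolation=cv2.INTER_CUBIC)
b=cv2.resize(S[0]["color"][150:210,290:350,::-1],(400,400),interpolation=cv2.INTER_CUBIC)
cv2.imwrite("pics/t2.png",np.hstack([a,b]))
E
```

```text
2.5667 [0.5036 0.3051 0.1135] F [-0.19 -0.28  0.04] 0.000517758557097478
[[-0.861  0.509 -0.   ]
 [ 0.509  0.861  0.001]
 [ 0.     0.    -1.   ]]
to wheel start in tool axes [-0.0007  0.0009  0.0085]
to button in tool axes [-0.3202 -0.4951 -0.0468]
```

View pics/t2.png

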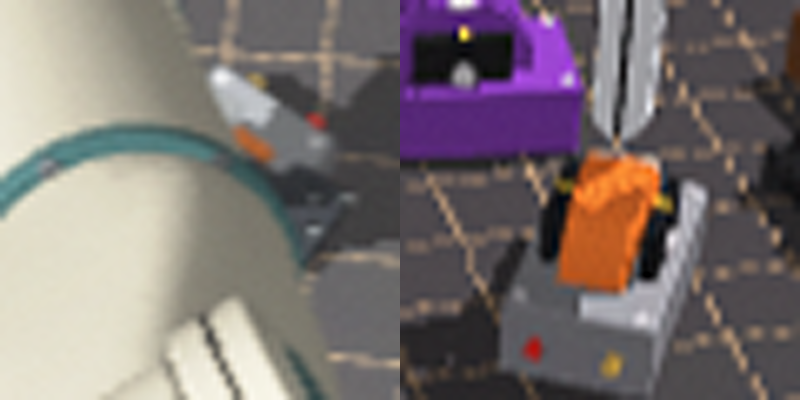

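The scene crop shows the closed fingertip, at (617,140), just above the wheel and centred across it. The arm hides the unit in the top view. I'll press down gradually.

Request:
{"fn": "send_rows", "kwargs": {"commands": [[[0,0,0.004],0],[[0,0,0.004],0],[[0,0,0.002],0],[[0,0,0],0],[[0,0,0],0]]}}

```text
time: 3.08
tool_pos: [0.5037, 0.3044, 0.1032]
orientation: [-0.83, -3.03, 0.001]
wrist_force: [0.2, 0.2, -0.6]
finger_gap: 0.0001
finger_force: 0.0
```

Request:
{"fn": "send_rows", "kwargs": {"commands": [[[0,0,0.002],0],[[0,0,0.001],0],[[0,0,0],0],[[0,0,0],0],[[0,0,0],0]]}}

```text
time: 3.5
tool_pos: [0.504, 0.3048, 0.1008]
orientation: [0.829, 3.03, 0.001]
wrist_force: [-0.4, -0.4, 2.9]
finger_gap: 0.0002
finger_force: 1.7
```

Request:
{"fn": "send_rows", "kwargs": {"commands": [[[0,0,0.001],0],[[0,0,0.001],0],[[0,0,0.001],0],[[0,0,0],0],[[0,0,0],0]]}}

```text
time: 3.92
tool_pos: [0.5039, 0.3048, 0.0979]
orientation: [0.83, 3.03, 0.001]
wrist_force: [-1.3, 0.5, 7.5]
finger_gap: 0.0003
finger_force: 3.4
```

Request:
{"fn": "send_rows", "kwargs": {"commands": [[[-0.002,0,-0.0005],0],[[-0.0025,0,0],0],[[-0.0025,0,0],0],[[-0.0025,0,0],0],[[-0.0025,0,0],0]]}}

```text
time: 4.33
tool_pos: [0.5143, 0.2987, 0.0985]
orientation: [0.829, 3.03, 0.001]
wrist_force: [-0.8, -0.8, 7.3]
finger_gap: 0.0004
finger_force: 3.5
```

Request:
{"fn": "send_rows", "kwargs": {"commands": [[[-0.0025,0,0],0],[[-0.0025,0,0],0],[[-0.0025,0,0],0],[[-0.0025,0,0],0],[[-0.0025,0,0],0]]}}

```text
time: 4.75
tool_pos: [0.5256, 0.2919, 0.0985]
orientation: [0.83, 3.029, 0.001]
wrist_force: [-0.5, -0.9, 7.3]
finger_gap: 0.0004
finger_force: 3.3
```

Request:
{"fn": "send_rows", "kwargs": {"commands": [[[0,0,0],0],[[0,0,0],0],[[0,0,0],0]]}}

```text
time: 5.0
tool_pos: [0.5256, 0.2919, 0.0985]
orientation: [0.83, 3.029, 0.001]
wrist_force: [0.0, -0.2, 6.6]
finger_gap: 0.0004
finger_force: 3.3
```

```bash
python3 st.py
python3 - <<'E'
from h import *
C=cam("top");S=cam("scene")
a=cv2.resize(C[0]["color"][170:230,170:230,::-1],(400,400),interpolation=cv2.INTER_CUBIC)
b=cv2.resize(S[0]["color"][150:210,290:350,::-1],(400,400),interpolation=cv2.INTER_CUBIC)
cv2.imwrite("pics/t3.png",np.hstack([a,b]))
E
```

```text
5.0 [0.5256 0.2919 0.0985] F [ 0.   -0.25  6.62] 0.000425870405808696
[[-0.86   0.51   0.001]
 [ 0.51   0.86   0.   ]
 [-0.001  0.001 -1.   ]]
to wheel start in tool axes [ 0.0249  0.0011 -0.0065]
to button in tool axes [-0.2953 -0.4944 -0.0617]
```

View pics/t3.png

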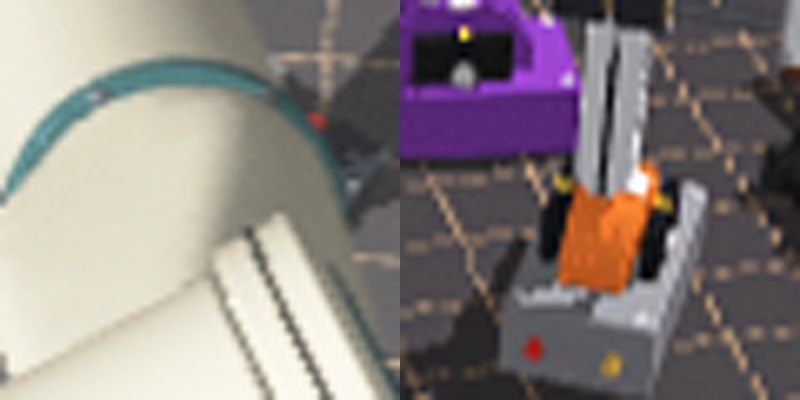

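The unit hasn't moved, and the white mark has come up beside the fingertip at (640,180). I'll lift straight up, then check.

Request:
{"fn": "send_rows", "kwargs": {"commands": [[[0,0,-0.003],0],[[0,0,-0.006],0],[[0,0,-0.015],0],[[0,0,-0.025],0],[[0,0,-0.025],0]]}}

```text
time: 5.52
tool_pos: [0.524, 0.2913, 0.1718]
orientation: [-0.829, -3.028, 0.004]
wrist_force: [-0.3, 0.3, 0.3]
finger_gap: 0.0004
finger_force: 0.0
```

Request:
{"fn": "send_rows", "kwargs": {"commands": [[[-0.01,-0.018,0],0],[[-0.015,-0.025,0],0],[[-0.015,-0.025,0],0],[[-0.015,-0.025,0],0],[[-0.015,-0.025,0],0]]}}

```text
time: 5.93
tool_pos: [0.5246, 0.1533, 0.1718]
orientation: [-0.829, -3.03, 0.001]
wrist_force: [0.1, -0.1, 0.3]
finger_gap: 0.0002
finger_force: 0.0
```

Request:
{"fn": "send_rows", "kwargs": {"commands": [[[-0.015,-0.025,0],0],[[-0.015,-0.025,0],0],[[-0.015,-0.025,0],0],[[0,0,0],0],[[0,0,0],0]]}}

```text
time: 6.35
tool_pos: [0.5254, 0.0651, 0.1719]
orientation: [-0.836, -3.028, 0.002]
wrist_force: [0.8, 0.8, 0.3]
finger_gap: 0.0006
finger_force: 0.0
```

```bash
python3 st.py
python3 - <<'E'
from h import *
C=cam("top");S=cam("scene")
a=cv2.resize(C[0]["color"][170:230,170:230,::-1],(400,400),interpolation=cv2.INTER_CUBIC)
b=cv2.resize(S[0]["color"][150:210,290:350,::-1],(400,400),interpolation=cv2.INTER_CUBIC)
cv2.imwrite("pics/t4.png",np.hstack([a,b]))
E
```

```text
6.35 [0.5254 0.0651 0.1719] F [0.79 0.76 0.29] 0.0006181248231882225
[[-0.858  0.513 -0.001]
 [ 0.513  0.858 -0.001]
 [ 0.    -0.001 -1.   ]]
to wheel start in tool axes [0.1411 0.1959 0.0667]
to button in tool axes [-0.181  -0.2986  0.0122]
```

View pics/t4.png

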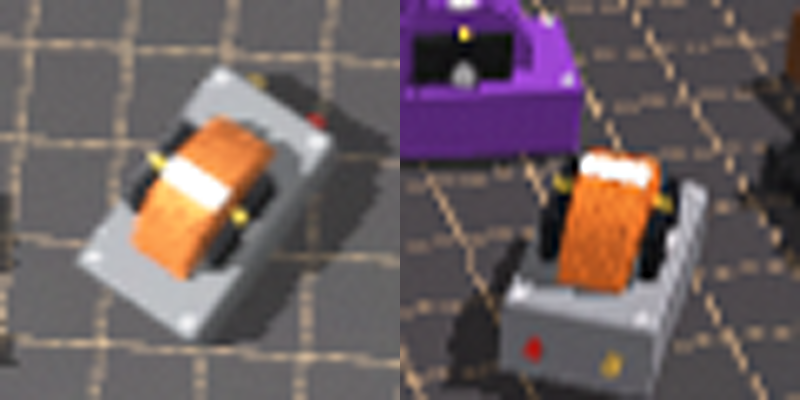

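The white mark at (195,183) now sits between the yellow tabs, at the very top, and the unit is where it was. Next is the button.

Request:
{"fn": "send_rows", "kwargs": {"commands": [[[-0.015,-0.025,0],0],[[-0.015,-0.025,0],0],[[-0.015,-0.025,0],0],[[-0.015,-0.025,0],0],[[-0.015,-0.025,0],0]]}}

```text
time: 6.87
tool_pos: [0.5267, -0.0776, 0.1718]
orientation: [-0.824, -3.031, -0.001]
wrist_force: [-0.3, -0.4, -0.6]
finger_gap: 0.0003
finger_force: 0.0
```

Request:
{"fn": "send_rows", "kwargs": {"commands": [[[-0.015,-0.025,0],0],[[-0.015,-0.025,0],0],[[-0.015,-0.025,0],0],[[-0.015,-0.025,0],0],[[-0.015,-0.025,0],0]]}}

```text
time: 7.28
tool_pos: [0.5281, -0.2235, 0.1718]
orientation: [-0.825, -3.031, -0.002]
wrist_force: [-0.2, -0.6, -0.4]
finger_gap: 0.0001
finger_force: 0.0
```

Request:
{"fn": "send_rows", "kwargs": {"commands": [[[-0.015,-0.025,0],0],[[0,0,0],0],[[0,0,0],0],[[0,0,0],0],[[0,0,0],0]]}}

```text
time: 7.7
tool_pos: [0.5281, -0.2506, 0.1718]
orientation: [-0.824, -3.031, -0.002]
wrist_force: [-0.8, 0.7, -1.2]
finger_gap: 0.0006
finger_force: 0.0
```

```bash
python3 st.py
```

```text
7.7 [ 0.5281 -0.2506  0.1718] F [-0.81  0.69 -1.15] 0.0005705938675704485
[[-0.862  0.506 -0.   ]
 [ 0.506  0.862  0.002]
 [ 0.001  0.001 -1.   ]]
to wheel start in tool axes [0.3018 0.4677 0.0677]
to button in tool axes [-0.0164 -0.0291  0.0117]
```

Request:
{"fn": "send_rows", "kwargs": {"commands": [[[-0.0082,-0.0145,0],0],[[-0.0082,-0.0145,0.01],0],[[0,0,0.025],0],[[0,0,0.025],0],[[0,0,0],0]]}}

```text
time: 8.12
tool_pos: [0.5245, -0.2833, 0.108]
orientation: [-0.824, -3.023, -0.004]
wrist_force: [-0.6, 0.3, -0.8]
finger_gap: 0.0001
finger_force: 0.0
```

Request:
{"fn": "send_rows", "kwargs": {"commands": [[[0,0,0.005],0],[[0,0,0],0],[[0,0,0],0],[[0,0,0],0]]}}

```text
time: 8.45
tool_pos: [0.5278, -0.2866, 0.1083]
orientation: [0.828, 3.028, -0.0]
wrist_force: [-0.1, 0.3, 0.2]
finger_gap: 0.0003
finger_force: 0.0
```

```bash
python3 st.py
python3 - <<'E'
from h import *
C=cam("top");S=cam("scene")
a=cv2.resize(C[0]["color"][175:235,350:410,::-1],(400,400),interpolation=cv2.INTER_CUBIC)
b=cv2.resize(S[0]["color"][180:240,95:155,::-1],(400,400),interpolation=cv2.INTER_CUBIC)
cv2.imwrite("pics/t5.png",np.hstack([a,b]))
E
```

```text
8.45 [ 0.5278 -0.2866  0.1083] F [-0.1   0.33  0.21] 0.0003260787285603653
[[-0.861  0.509  0.002]
 [ 0.509  0.861 -0.001]
 [-0.002  0.    -1.   ]]
to wheel start in tool axes [0.3212 0.4981 0.0027]
to button in tool axes [ 0.0014  0.0021 -0.0517]
```

View pics/t5.png

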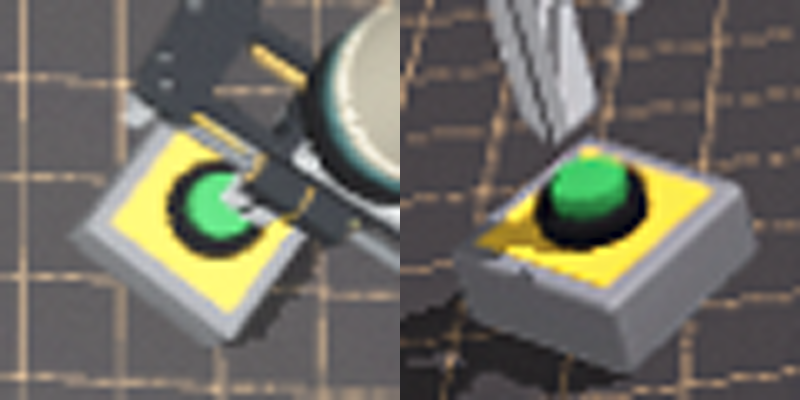

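Run:
```python
from h import *
s=sense(); p=s["tool_pos"]-[0,0,.022]
C=cam("top");S=cam("scene")
print("tip top",(proj(C,p)-[350,175])*6.667,"tip scene",(proj(S,p)-[95,180])*6.667+[400,0])
for z in(.05,.055,.06,.065):
    b=[.5275,-.284,z]; print(z,(proj(C,b)-[350,175])*6.667,(proj(S,b)-[95,180])*6.667+[400,0], toplane(C,(350+218/6.667,175+205/6.667),z), toplane(S,(95+190/6.667,180+178/6.667),z))
```

```text
tip top [[244.93625359 191.13136957]] tip scene [[559.65709436 125.08911442]]
0.05 [[215.84720894 204.31416769]] [[585.59100089 192.02200254]] [ 0.52722456 -0.28504991  0.05      ] [ 0.51797315 -0.28304488  0.05      ]
0.055 [[218.99203564 202.47940245]] [[582.97668067 182.79376958]] [ 0.52624542 -0.28350883  0.055     ] [ 0.52471724 -0.28132332  0.055     ]
0.06 [[222.15970814 200.63110328]] [[580.35052269 173.51506202]] [ 0.52526627 -0.28196774  0.06      ] [ 0.53146132 -0.27960176  0.06      ]
0.065 [[225.35047285 198.76912176]] [[577.71247122 164.18553743]] [ 0.52428713 -0.28042665  0.065     ] [ 0.5382054  -0.27788021  0.065     ]
```

The tip sits about 4 mm towards -y of the button's centre at (0.526, -0.2825, about 0.056), with the button at (590,180) in the scene crop. I'll correct that and descend.

Request:
{"fn": "send_rows", "kwargs": {"commands": [[[0.0038,0.0024,0.006],0],[[0,0,0.008],0],[[0,0,0.008],0],[[0,0,0],0],[[0,0,0],0]]}}

```text
time: 9.07
tool_pos: [0.5242, -0.2821, 0.0841]
orientation: [-0.829, -3.028, -0.001]
wrist_force: [0.4, 1.3, 1.6]
finger_gap: 0.0003
finger_force: 0.7
```

Request:
{"fn": "send_rows", "kwargs": {"commands": [[[0,0,0.002],0],[[0,0,0.002],0],[[0,0,0.002],0],[[0,0,0],0],[[0,0,0],0]]}}

```text
time: 9.48
tool_pos: [0.5244, -0.2824, 0.0791]
orientation: [-0.829, -3.029, -0.001]
wrist_force: [-0.8, 2.1, 3.5]
finger_gap: 0.0005
finger_force: 2.2
```

Request:
{"fn": "send_rows", "kwargs": {"commands": [[[0,0,0.001],0],[[0,0,0.001],0],[[0,0,0.001],0],[[0,0,0],0],[[0,0,0],0]]}}

```text
time: 9.9
tool_pos: [0.5245, -0.2824, 0.078]
orientation: [-0.83, -3.03, -0.0]
wrist_force: [-6.1, 4.8, 19.5]
finger_gap: 0.0006
finger_force: 9.8
```

The button has bottomed: about 6 mm of travel, with the force jumping to 19.5 N. I'll lift off.

Request:
{"fn": "send_rows", "kwargs": {"commands": [[[0,0,-0.003],0],[[0,0,-0.004],0],[[0,0,-0.008],0],[[0,0,-0.02],0],[[0,0,-0.025],0]]}}

```text
time: 10.32
tool_pos: [0.5241, -0.2828, 0.1354]
orientation: [-0.83, -3.028, 0.0]
wrist_force: [-0.8, -0.1, 0.0]
finger_gap: 0.0006
finger_force: 0.0
```

Request:
{"fn": "send_rows", "kwargs": {"commands": [[[0,0,-0.03],0],[[0.02,0.02,-0.02],0],[[0.02,0.02,0],0],[[0.02,0.03,0],0],[[0.02,0.03,0],0]]}}

```text
time: 10.73
tool_pos: [0.5073, -0.156, 0.1869]
orientation: [0.833, 3.026, -0.001]
wrist_force: [0.4, 1.3, -0.1]
finger_gap: 0.0003
finger_force: 0.0
```

Request:
{"fn": "send_rows", "kwargs": {"commands": [[[0,0,0],0],[[0,0,0],0],[[0,0,0],0],[[0,0,0],0],[[0,0,0],0]]}}

```text
time: 11.15
tool_pos: [0.5069, -0.1577, 0.1859]
orientation: [0.834, 3.028, -0.001]
wrist_force: [0.3, -0.0, -0.9]
finger_gap: 0.0005
finger_force: 0.0
```

Run:
```python
from h import *
S=cam("scene");C=cam("top")
f=lambda im:cv2.resize(im,(400,400),interpolation=cv2.INTER_CUBIC)
cv2.imwrite("pics/t6.png",np.hstack([f(C[0]["color"][130:290,170:410,::-1]),f(S[0]["color"][180:240,95:155,::-1])]))
```

```text
(no output)
```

View pics/t6.png

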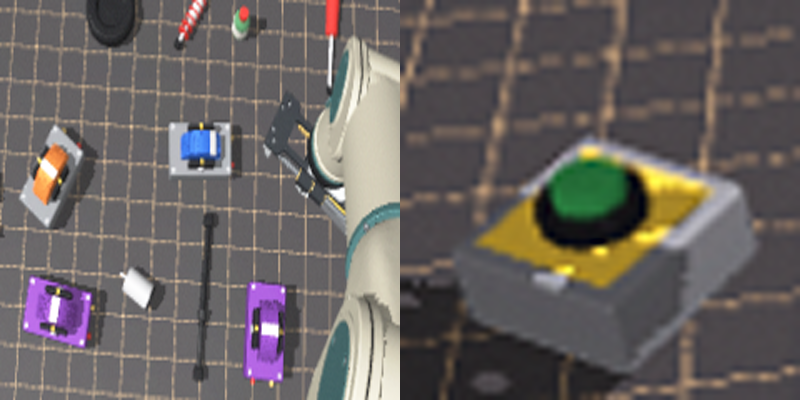

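The start box is where it was, with the button back up at (588,185). The orange wheel's mark is still at the top, at (48,172), and the blue wheel is unchanged.

```bash
python3 -c "
from cell import *
print(hand_in())"
```

```text
the job is handed in; nothing more can be done
None
```

The job is handed in: the orange wheel went round one click and its white mark stayed at the very top, then the green button was pressed fully down and came back up; the last picture shows both units, the start box and the blue wheel unmoved.

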